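# Raise the bag display stand four clicks and lock it

### The job

The T-bar of the bag display stand is all the way down. Raise it to exactly the fourth click, counted from the bottom, and let it down gently so that its catch carries it and let go of it; then press the stand's lock lever fully down without forcing it, and leave the stand alone. Clicks cannot be undone, so do not pass the fourth; do not let the bar drop or push it down hard on its catch, and do not disturb the bottle, gift box or buckle.

Things in the scene. Friction and masses are not known exactly. Their poses are not given: they have to be found in the camera images.
- stand: Bag display stand, bolted down. Steel base plate 240 x 160 x 12 mm, grey housing 65 x 44 mm, 164 mm tall, holding an upright sliding post, 20 mm square, with a T-bar on top. Origin: on the table, on the post's axis. x runs from the lever side to the back (plate x -150 to 90, y -80 to 80 mm; housing x -20 to 45), y along the T-bar, z up.
- bar_mid (a point): Centre of the T-bar, on the post's axis, where to grip it: steel bar 170 mm long (stand's y), 24 mm wide (stand's x: pinch it so), 18 mm high. 200 mm over the table with the post down; its underside is then 27 mm over the housing. At each end of the bar a 10 mm thick pin stands up to 29 mm over this point.
- post (a joint): How far the post is raised, m: 0 fully down on its bottom stop (as at the start), at most 0.13. It slides straight up, 0.4 to 0.6 kg with 1.5 N of rubbing: a pull of 4 to 8 N between notches. It has six notches 12 mm apart. After a click it cannot go back below it: let down, it rests on the catch 0 to 3 mm under the height where it clicked. No click can be undone.
- catch_housing (a point): Centre of the housing's top, 164 mm over the table. A hidden spring catch in it, at an unknown height, rides over each notch's tooth: the pull climbs by 6 to 10 N over 10 mm, then within 2 to 3 mm falls to the post's weight or below it as the catch snaps in: that is a click. The next climb starts at once. First click: anywhere from 17 to 58 mm of lift; then every 12 mm.
- lock (a joint): Angle of the lock lever, rad: 0 to 0.2 at the start (sloping up and outward, 40 to 28 degrees above level), 0.70 fully down (level, at its stop). It swings down about a level hinge along the stand's y, resists with 0.3 N m (about 5 N at 60 mm from the hinge) and stays where it is left. It can be pressed down from above.
- lever_hinge (a point): Hinge axis of the lock lever: in the stand's frame at x -45, y 0, z +60 mm.
- lever_end (a point): The free end of the lock lever, at mid-thickness: a flat steel lever 100 mm from hinge to end, 22 mm wide, 8 mm thick, that points outward along the stand's -x, away from the housing.
- bottle_center (a point): Centre of a clear water bottle, 64 mm across, 210 mm tall. Leave alone.
- gift_box: Cardboard gift box with dark lid, 119 x 99 x 42 mm; origin under its centre. Leave alone.
- buckle: Loose steel belt buckle frame, 60 x 51 x 8 mm, lying flat; origin under its centre. Leave alone.

How it is judged:
By the outcome, as a careful person would: the job done as asked, in the order asked, and still so for the second after the job is handed in, with the robot touching nothing.
It also fails if it takes over 72 s, if anything falls off the work surface, if the arm or the gripper's body presses on something with over 40 N, if the wrist force passes 120 N, or if a joint passes its speed limit or range.

### The arm

A 6-joint arm with a two-finger parallel gripper is mounted at the origin on the work surface. World frame = base frame: x ahead of the robot, y to its left, z up, the work surface at z = 0. Lengths are in mm, angles in rad, forces in N, time in s.
With the tool pointing down it reaches from about 275 to 1000 mm from the base axis. Payload 8.4 kg.
Tool frame: the origin (TCP) lies at the very end of the fingers, on their centre line; the grasp point (between the pads) lies 19 mm behind it; y points along the fingers, x is the direction in which the jaws open and shut, and the axes are right-handed (so a half turn about y gives the same grasp; the last joint's range is limited). The gripper opens to 85 mm and grips with 20 to 120 N. Pads are 22 mm wide; open, the fingers measure 114 mm over their backs; the gripper's body (76 mm by 85 mm) begins 54 mm behind the grasp point. The pads swing forward as they close: fully open they stand 13 mm farther back than shut.
Start: joints at [1.264, 0.353, 1.633, -0, 1.155, -0.002], TCP at [187.563, 596.195, 231.281] pointing down, gripper open.
Joint ranges: [-2.63, 2.63], [-0.92, 2.1], [0.06, 2.66], [-1.3, 4.44], [0, 2.69], [-3.02, 3.02]. Speed limits (rad/s): [2.22, 2.22, 2.79, 3.14, 3.14, 3.14].

### API

Orientations are given as a unit quaternion [x, y, z, w].
In Python, from plant import arm gives the robot as it stands. The module is installed in compiled form; this text tells all that it offers.
- The arm moves only by the tool drive_tool, never from a script. Its arguments are lists of equal length, an entry for each row: "rotation": the turn, a rotation vector about the tool's x, y, z in rad, a list of three; "travel": the shift along the tool's x, y, z in mm, a list of three; "fingers": the opening, from -1 (shut) to 1 (fully open). In form: {"rotation": [[wx, wy, wz], ...], "travel": [[dx, dy, dz], ...], "fingers": [fingers, ...]}. A call has 1 to 12 rows; each row is the pose to reach, as a shift and turn from the pose commanded when the call began, along the tool's axes at that moment; what a row does not reach only later rows make up. A row lasts 1/10 s, in which the tool goes at most 50 mm and 8.59 degrees, less where a joint would pass 70% of its speed; a pose out of reach is approached as far as the arm can. A call with a gripper value outside its range is refused whole. The fingers move at their own pace and stop on an object; "newtons" is the grip in N (left out, the last holds). Time passes only in rows, so rows that repeat a pose let the fingers close. It gives the time, the measured TCP pose, the force and the opening at its end, in the units of the state.
- arm.get_obs(): the state, without advancing time (a new reading comes with each control period).
- arm.get_image(name): name is "scene" or "side" or "wrist"; returns (picture, depth): 480x640x3 uint8, red, green, blue; 480x640 float32, mm along the optical axis (not along the pixel's ray), 0 where there is no reading.
- arm.camera_info(name): a dict with "fx", "fy", "cx", "cy" (pixels), "pose" (4x4, takes a point from camera to world coordinates). Camera axes: x right, y up, looking along -z (the intrinsics and any distortion apply to the point x, -y, -z); pixel columns grow to the right and rows downward; lengths in mm; the calibration is good to about 2 mm. A picture is of the moment at which its call begins: read the wrist's pose just before it. camera_info takes no time and is no camera call; for the wrist camera it gives the pose at the moment of the call.
- arm.finish_job(): hands the job in, once; it reports no verdict.
The state is a dict: "time_s": time; "joint_positions": joint angles; "dq": joint speeds; "joint_torque": joint torques, N m; "ee_pos": TCP position; "tcp_rot": TCP orientation; "contact_force": force on the tool from outside, world axes, zero at the start; "wrist_torque": the same for the moment, N m; "grip_width": finger opening in mm.
Only numpy, scipy, OpenCV 4.12 (cv2) and the standard library are available. Lean on these libraries where they do the work, as an engineer would, in place of code of your own. Each camera call takes 0.05 s, during which the arm holds its last target. There are 200 camera calls.

## Working session

There is one attempt and no reset: what is moved stays moved. The work goes in short steps, Python scripts to look and compute and a tool call to move; the robot and the scene stay as the last step left them, time stands still between calls to the robot, and variables do not carry over. Pictures are saved under pics/ and viewed, about 8 in all and at most 12, crops included, and the job is handed in when it is done.

Besides the shell and the picture viewer there is one more tool, called after "Emit:" by a JSON object that holds its "fn" and its "kwargs", one argument or row to a line. drive_tool: Moves the arm, as the interface text tells. Its arguments: {"type":"object","properties":{"rotation":{"type":"array"},"travel":{"type":"array"},"fingers":{"type":"array"},"newtons":{"type":"number"}},"required":["rotation","travel","fingers"]}

```bash
mkdir -p pics
cat > h.py <<'E'
import numpy as np, cv2
from scipy.spatial.transform import Rotation as R
from plant import arm
def grab(n):
    i=arm.camera_info(n); p,d=arm.get_image(n); np.savez('%s.npz'%n,p=p,d=d,pose=i['pose'],k=[i['fx'],i['fy'],i['cx'],i['cy']]); return i,p,d
def cloud(i,d):
    v,u=np.indices(d.shape); P=np.stack([(u-i['cx'])/i['fx']*d,-(v-i['cy'])/i['fy']*d,-d],-1)
    T=np.array(i['pose']); return P@T[:3,:3].T+T[:3,3]
def st():
    o=arm.get_obs(); r=R.from_quat(o['tcp_rot']).as_matrix()
    print('t',round(o['time_s'],2),'tcp',np.round(o['ee_pos'],1),'F',np.round(o['contact_force'],1),'w',round(float(o['grip_width']),1)); return o,r
E
python3 - <<'E'
from h import *
o,r=st(); print(r.round(3)); 
ims=[]
for n in('scene','side'):
    i,p,d=grab(n); ims.append(p); print(n,{k:v for k,v in i.items() if k!='pose'},np.round(i['pose'],2).tolist(),(d>0).mean())
    cv2.imwrite('pics/%s0.png'%n,p[...,::-1])
E
```

```text
t 0.0 tcp [187.4 595.7 230.5] F [-0.3  0.4  0.7] w 85.4
[[ 0.3   -0.    -0.954]
 [ 0.954 -0.001  0.3  ]
 [-0.001 -1.    -0.   ]]
scene {'fx': 519.0326292358963, 'fy': 519.0326292358963, 'cx': 320.6220817276845, 'cy': 235.93929048543436} [[-0.42, -0.6, 0.68, 1312.81], [0.91, -0.28, 0.31, 377.42], [0.0, 0.75, 0.67, 929.36], [0.0, 0.0, 0.0, 1.0]] 0.99623046875
side {'fx': 597.7995554015081, 'fy': 597.7995554015081, 'cx': 320.1070800849608, 'cy': 240.48841338117938} [[0.96, 0.13, -0.25, 111.53], [-0.28, 0.49, -0.82, -1355.4], [0.01, 0.86, 0.51, 966.6], [0.0, 0.0, 0.0, 1.0]] 0.9961360677083333
```

View pics/scene0.png

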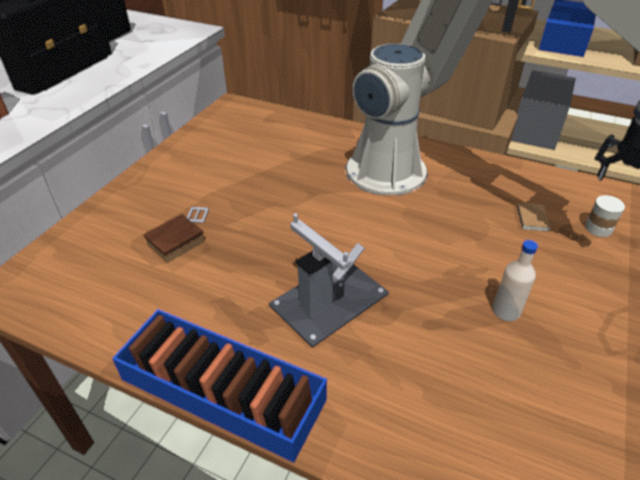

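View pics/side0.png

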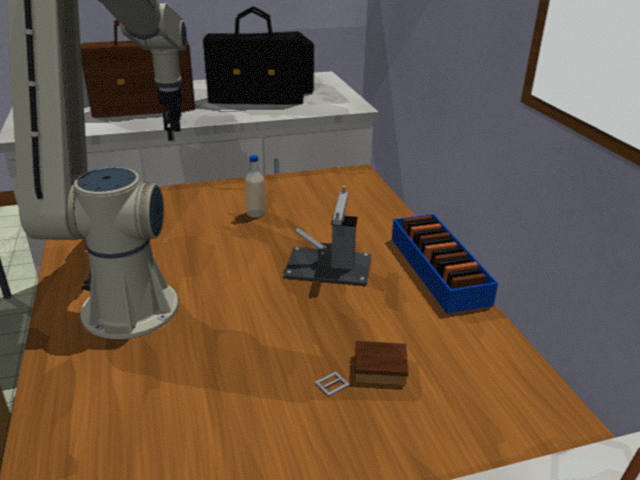

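The scene view shows the stand's plate around (330,305), the bar from (295,220) to (347,263), and the lever at about (350,262), pointing roughly toward the robot. In the side view the plate is at (328,265) and the lever end at (298,232). I'll locate the stand with the depth data.

Run:
```python
from h import *
for n,box in(('scene',(260,400,200,350)),('side',(280,380,180,290))):
    z=np.load(n+'.npz'); i=dict(zip(('fx','fy','cx','cy'),z['k']),pose=z['pose']); W=cloud(i,z['d'])
    u0,u1,v0,v1=box; P=W[v0:v1,u0:u1].reshape(-1,3); C=z['p'][v0:v1,u0:u1].reshape(-1,3).astype(int)
    grey=(C.max(1)-C.min(1))<40
    pl=P[grey&(abs(P[:,2]-12)<6)]; 
    r=cv2.minAreaRect(pl[:,:2].astype(np.float32)); print(n,'plate',len(pl),r,np.median(pl[:,2]))
    b=P[grey&(P[:,2]>190)]
    r=cv2.minAreaRect(b[:,:2].astype(np.float32)); print('bar',len(b),r,b[:,2].max(),np.percentile(b[:,2],50),b[:,:2].mean(0))
    l=P[grey&(P[:,2]>60)&(P[:,2]<150)]; l=l[np.hypot(*l[:,:2].T)<np.hypot(*b[:,:2].mean(0))-40]
    print('lever',len(l),l[np.argsort(np.hypot(*l[:,:2].T))[:8]].round(0).tolist())
    np.save(n+'_stand.npy',P[grey])
    print('table z',np.median(W[v0:v1,u0:u1][~grey.reshape(v1-v0,-1)][:,2]))
```

```text
scene plate 3602 ((563.3966064453125, 57.012779235839844), (160.3143310546875, 242.0052490234375), 65.07135772705078) 12.872364949681241
bar 988 ((907.3545532226562, 218.8258819580078), (863.0020141601562, 115.86014556884766), 29.00905990600586) 929.3587456251093 209.06366983307618 [618.42172069  58.14520842]
lever 377 [[475.0, 84.0, 118.0], [476.0, 90.0, 121.0], [477.0, 85.0, 117.0], [477.0, 87.0, 123.0], [477.0, 92.0, 122.0], [478.0, 88.0, 121.0], [478.0, 88.0, 118.0], [479.0, 83.0, 117.0]]
table z 1.0877974627709932
side plate 1856 ((563.6138305664062, 51.99818420410156), (173.2842559814453, 238.8363494873047), 64.8935317993164) 11.358852051315864
bar 328 ((358.6621398925781, -611.3980102539062), (1567.5621337890625, 34.84117126464844), 70.35211181640625) 966.599281779398 208.13398424417517 [560.81121935 -48.34311998]
lever 107 [[475.0, 83.0, 122.0], [476.0, 85.0, 117.0], [476.0, 85.0, 114.0], [477.0, 81.0, 113.0], [478.0, 83.0, 118.0], [480.0, 78.0, 117.0], [479.0, 88.0, 122.0], [480.0, 89.0, 111.0]]
table z -0.5610545275421828
```

Run:
```python
from h import *
for n in('scene','side'):
    P=np.load(n+'_stand.npy'); 
    Q=P[np.hypot(P[:,0]-590,P[:,1]-42)<170]
    b=Q[(Q[:,2]>196)&(Q[:,2]<235)]; 
    r=cv2.minAreaRect(b[:,:2].astype(np.float32)); print(n,len(b),r, 'top z',np.median(b[(b[:,2]>204)&(b[:,2]<214)][:,2]),b[:,2].max())
    a=np.deg2rad(-25); X=np.array([np.cos(a),np.sin(a)]);Y=np.array([-X[1],X[0]]); O=np.array([590.6,42.5])
    print('bar in stand x',np.percentile((b[:,:2]-O)@X,[1,50,99]),'y',np.percentile((b[:,:2]-O)@Y,[1,50,99]))
    s=(Q[:,:2]-O)@X; l=Q[(s<-55)&(Q[:,2]>30)]; sx=(l[:,:2]-O)@X; sy=(l[:,:2]-O)@Y
    print('lever x,z fit',np.polyfit(sx,l[:,2],1),sx.min(),l[:,2].max(),'y',np.percentile(sy,[2,50,98]))
o,r=st()
# target pose: jaws along stand X, tool y = -Z
x=np.array([X[0],X[1],0]); y=np.array([0,0,-1.]); 
for sgn in(1,-1):
    z=np.cross(sgn*x,y); T=np.stack([sgn*x,y,z],1); print(sgn,R.from_matrix(r.T@T).as_rotvec())
z=np.load('side.npz')
```

```text
scene 918 ((591.2943725585938, 44.10823440551758), (171.1807098388672, 26.699825286865234), 66.06201171875) top z 209.34166716502386 232.93330394654743
bar in stand x [-11.85785932   3.47134002  12.64506087] y [-79.22179239   9.2108453   85.58626703]
lever x,z fit [-0.79726578 22.90535711] -124.93756044359442 123.53040372526925 y [-11.26992763   4.15704129  19.18929818]
side 297 ((591.8712158203125, 40.071022033691406), (182.353271484375, 24.519323348999023), 65.6064682006836) top z 208.12773641551587 230.76643482521717
bar in stand x [-9.56378057  2.93471543 14.28802575] y [-88.50260592 -14.7495541   85.52588606]
lever x,z fit [-0.81291833 21.95046642] -124.32320320094065 122.06261003344537 y [-19.84482291  -6.57400014  11.16565018]
t 0.1 tcp [187.4 595.8 230.6] F [ 1.   0.5 -0.6] w 85.6
1 [ 1.01568758e-03  1.70234856e+00 -9.20788279e-04]
-1 [-8.88267227e-04 -1.43924367e+00 -9.79814810e-04]
```

Emit:
{"fn": "drive_tool", "kwargs": {
  "rotation": [
    [0,0,0],
    [0,0,0],
    [0,0.15,0],
    [0,0.3,0],
    [0,0.45,0],
    [0,0.6,0],
    [0,0.75,0],
    [0,0.9,0],
    [0,1.05,0],
    [0,1.2,0],
    [0,1.35,0],
    [0,1.5,0]
  ],
  "travel": [
    [0,-45,0],
    [0,-90,0],
    [-25,-90,-34],
    [-50,-90,-68],
    [-80,-90,-108],
    [-110,-90,-149],
    [-140,-90,-190],
    [-170,-90,-230],
    [-200,-90,-271],
    [-230,-90,-311],
    [-260,-90,-352],
    [-290,-90,-393]
  ],
  "fingers": [1,1,1,1,1,1,1,1,1,1,1,1],
  "newtons": 40
}}

```text
time_s: 1.3
ee_pos: [473.7, 202.9, 321.2]
tcp_rot: [-0.702, 0.085, -0.085, 0.702]
contact_force: [1.3, 0.5, 0.5]
grip_width: 85.2
```

```bash
cat >> h.py <<'E'
A=np.deg2rad(-24.5); SX=np.array([np.cos(A),np.sin(A),0]); SY=np.array([-SX[1],SX[0],0]); O=np.array([591.5,42.3,0])
def to(target,sgn=1):
    o,r=st(); T=np.stack([sgn*SX,[0,0,-1.],np.cross(sgn*SX,[0,0,-1.])],1)
    print('travel',(r.T@(np.array(target)-o['ee_pos'])).round(1),'rot',R.from_matrix(r.T@T).as_rotvec().round(3),'q',np.round(o['joint_positions'],2))
E
python3 - <<'E'
from h import *
to(O+[0,0,320])
E
```

```text
t 1.3 tcp [473.7 202.9 321.2] F [1.3 0.5 0.5] w 85.2
travel [ 152.6    1.2 -128. ] rot [-0.     0.188 -0.   ] q [0.4  0.1  1.75 0.   1.29 0.64]
```

Emit:
{"fn": "drive_tool", "kwargs": {
  "rotation": [
    [0,0.05,0],
    [0,0.1,0],
    [0,0.15,0],
    [0,0.188,0],
    [0,0.188,0],
    [0,0.188,0],
    [0,0.188,0]
  ],
  "travel": [
    [36,0,-30],
    [72,0,-60],
    [108,0,-90],
    [140,0,-118],
    [152.6,1.2,-128],
    [152.6,1.2,-128],
    [152.6,1.2,-128]
  ],
  "fingers": [1,1,1,1,1,1,1]
}}

```text
time_s: 2.0
ee_pos: [591.2, 45.4, 319.6]
tcp_rot: [-0.691, 0.149, -0.148, 0.691]
contact_force: [-1.0, 0.3, -0.1]
grip_width: 85.3
```

Run:
```python
from h import *
to(O+[0,0,181])
i,p,d=grab('wrist'); cv2.imwrite('pics/w1.png',p[...,::-1])
W=cloud(i,d).reshape(-1,3); 
b=W[(W[:,2]>196)&(W[:,2]<214)&(np.hypot(W[:,0]-591,W[:,1]-42)<110)]
print(len(b)); 
if len(b): print(cv2.minAreaRect(b[:,:2].astype(np.float32)),np.median(b[:,2]), np.percentile((b-O)@SX,[1,50,99]),np.percentile((b-O)@SY,[1,99]))
```

```text
t 2.0 tcp [591.2  45.4 319.6] F [-1.   0.3 -0.1] w 85.3
travel [  1.8 138.6  -2.7] rot [ 0.     0.006 -0.001] q [0.07 0.23 1.6  0.   1.31 0.5 ]
9549
((591.5451049804688, 45.73450469970703), (168.60179138183594, 24.04440689086914), 65.4188003540039) 207.28770413229176 [-13.07802033  -1.39037257  10.33797265] [-76.47382975  85.81486683]
```

View pics/w1.png

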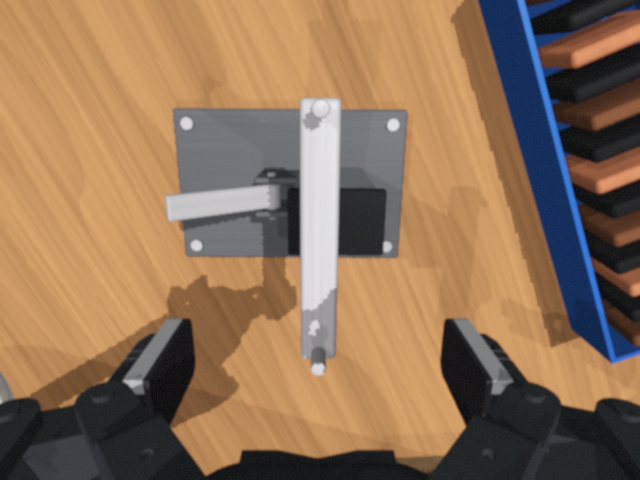

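The wrist view shows the bar centred between the fingers, running from (320,100) to (318,370), and nothing in the way below. I'll descend and grip it.

Emit:
{"fn": "drive_tool", "kwargs": {
  "rotation": [
    [0,0.006,0],
    [0,0.006,0],
    [0,0.006,0],
    [0,0.006,0],
    [0,0.006,0],
    [0,0.006,0],
    [0,0.006,0]
  ],
  "travel": [
    [0,30,0],
    [0,65,0],
    [0,95,0],
    [0,120,0],
    [0,135,0],
    [0,138.5,0],
    [0,138.5,0]
  ],
  "fingers": [1,1,1,1,1,1,1]
}}

```text
time_s: 2.75
ee_pos: [591.8, 45.6, 182.0]
tcp_rot: [-0.691, 0.15, -0.15, 0.691]
contact_force: [-0.3, 0.3, 1.1]
grip_width: 85.2
```

Run:
```python
from h import *
to(O+[0,0,181])
```

```text
t 2.75 tcp [591.8  45.6 182. ] F [-0.3  0.3  1.1] w 85.2
travel [ 1.1  1.  -3.1] rot [-0.  0.  0.] q [0.07 0.36 1.75 0.   1.04 0.5 ]
```

Emit:
{"fn": "drive_tool", "kwargs": {
  "rotation": [
    [0,0,0],
    [0,0,0],
    [0,0,0],
    [0,0,0],
    [0,0,0],
    [0,0,0],
    [0,0,0],
    [0,0,0],
    [0,0,0],
    [0,0,0]
  ],
  "travel": [
    [0,0,0],
    [0,0,0],
    [0,0,0],
    [0,0,0],
    [0,0,0],
    [0,0,0],
    [0,0,0],
    [0,0,0],
    [0,0,0],
    [0,0,0]
  ],
  "fingers": [0,-0.2,-0.5,-0.7,-0.9,-0.9,-0.9,-0.9,-0.9,-0.9],
  "newtons": 40
}}

```text
time_s: 3.75
ee_pos: [591.9, 45.0, 182.2]
tcp_rot: [-0.691, 0.15, -0.15, 0.691]
contact_force: [-2.4, 0.3, 4.8]
grip_width: 23.6
```

Run:
```python
from h import *
for k in range(4): o,r=st()
print(o['wrist_torque'])
```

```text
t 3.75 tcp [591.9  45.  182.2] F [-2.4  0.3  4.8] w 23.6
t 3.75 tcp [591.9  45.  182.2] F [-2.4  0.3  4.8] w 23.6
t 3.75 tcp [591.9  45.  182.2] F [-2.4  0.3  4.8] w 23.6
t 3.75 tcp [591.9  45.  182.2] F [-2.4  0.3  4.8] w 23.6
[ 0.05350242  0.25595309 -0.08024466]
```

Emit:
{"fn": "drive_tool", "kwargs": {
  "rotation": [
    [0,0,0],
    [0,0,0],
    [0,0,0],
    [0,0,0]
  ],
  "travel": [
    [0,-1,0],
    [0,-2,0],
    [0,-3,0],
    [0,-3,0]
  ],
  "fingers": [-0.9,-0.9,-0.9,-0.9]
}}

```text
time_s: 4.15
ee_pos: [591.8, 45.0, 184.4]
tcp_rot: [0.691, -0.15, 0.15, -0.691]
contact_force: [2.0, 0.8, -5.8]
grip_width: 22.9
```

Emit:
{"fn": "drive_tool", "kwargs": {
  "rotation": [
    [0,0,0],
    [0,0,0],
    [0,0,0],
    [0,0,0]
  ],
  "travel": [
    [0,-1,0],
    [0,-2,0],
    [0,-3,0],
    [0,-3,0]
  ],
  "fingers": [-0.9,-0.9,-0.9,-0.9]
}}

```text
time_s: 4.55
ee_pos: [591.8, 45.0, 187.8]
tcp_rot: [-0.691, 0.15, -0.15, 0.691]
contact_force: [1.3, 0.3, -3.9]
grip_width: 23.4
```

Emit:
{"fn": "drive_tool", "kwargs": {
  "rotation": [
    [0,0,0],
    [0,0,0],
    [0,0,0]
  ],
  "travel": [
    [0,-1,0],
    [0,-2,0],
    [0,-2,0]
  ],
  "fingers": [-0.9,-0.9,-0.9]
}}

```text
time_s: 4.85
ee_pos: [591.8, 45.0, 189.8]
tcp_rot: [-0.691, 0.15, -0.15, 0.691]
contact_force: [2.8, 0.9, -4.4]
grip_width: 23.4
```

Emit:
{"fn": "drive_tool", "kwargs": {
  "rotation": [
    [0,0,0],
    [0,0,0],
    [0,0,0]
  ],
  "travel": [
    [0,-1,0],
    [0,-2,0],
    [0,-2,0]
  ],
  "fingers": [-0.9,-0.9,-0.9]
}}

```text
time_s: 5.15
ee_pos: [591.8, 45.0, 191.8]
tcp_rot: [-0.691, 0.15, -0.15, 0.691]
contact_force: [2.6, 0.6, -4.1]
grip_width: 23.6
```

Emit:
{"fn": "drive_tool", "kwargs": {
  "rotation": [
    [0,0,0],
    [0,0,0],
    [0,0,0]
  ],
  "travel": [
    [0,-1,0],
    [0,-2,0],
    [0,-2,0]
  ],
  "fingers": [-0.9,-0.9,-0.9]
}}

```text
time_s: 5.45
ee_pos: [591.8, 45.0, 193.5]
tcp_rot: [0.691, -0.15, 0.15, -0.691]
contact_force: [2.9, 0.2, -7.1]
grip_width: 23.5
```

Emit:
{"fn": "drive_tool", "kwargs": {
  "rotation": [
    [0,0,0],
    [0,0,0],
    [0,0,0]
  ],
  "travel": [
    [0,-1,0],
    [0,-2,0],
    [0,-2,0]
  ],
  "fingers": [-0.9,-0.9,-0.9]
}}

```text
time_s: 5.75
ee_pos: [591.8, 45.0, 195.3]
tcp_rot: [0.691, -0.15, 0.15, -0.691]
contact_force: [3.9, 0.4, -9.4]
grip_width: 23.2
```

Emit:
{"fn": "drive_tool", "kwargs": {
  "rotation": [
    [0,0,0],
    [0,0,0],
    [0,0,0]
  ],
  "travel": [
    [0,-1,0],
    [0,-2,0],
    [0,-2,0]
  ],
  "fingers": [-0.9,-0.9,-0.9]
}}

```text
time_s: 6.05
ee_pos: [591.8, 45.0, 197.2]
tcp_rot: [0.691, -0.15, 0.15, -0.691]
contact_force: [4.2, 2.0, -9.7]
grip_width: 23.0
```

Emit:
{"fn": "drive_tool", "kwargs": {
  "rotation": [
    [0,0,0],
    [0,0,0],
    [0,0,0]
  ],
  "travel": [
    [0,-1,0],
    [0,-2,0],
    [0,-2,0]
  ],
  "fingers": [-0.9,-0.9,-0.9]
}}

```text
time_s: 6.35
ee_pos: [591.7, 45.0, 198.9]
tcp_rot: [0.691, -0.15, 0.15, -0.691]
contact_force: [5.5, 1.4, -14.1]
grip_width: 23.4
```

Emit:
{"fn": "drive_tool", "kwargs": {
  "rotation": [
    [0,0,0],
    [0,0,0],
    [0,0,0]
  ],
  "travel": [
    [0,-1,0],
    [0,-2,0],
    [0,-2,0]
  ],
  "fingers": [-0.9,-0.9,-0.9]
}}

```text
time_s: 6.65
ee_pos: [591.8, 45.0, 201.0]
tcp_rot: [0.691, -0.15, 0.15, -0.691]
contact_force: [4.8, 0.7, -12.8]
grip_width: 23.2
```

Emit:
{"fn": "drive_tool", "kwargs": {
  "rotation": [
    [0,0,0],
    [0,0,0],
    [0,0,0]
  ],
  "travel": [
    [0,-1,0],
    [0,-2,0],
    [0,-2,0]
  ],
  "fingers": [-0.9,-0.9,-0.9]
}}

```text
time_s: 6.95
ee_pos: [591.8, 45.0, 204.1]
tcp_rot: [0.691, -0.15, 0.15, -0.691]
contact_force: [-0.4, -0.1, 1.8]
grip_width: 23.4
```

Emit:
{"fn": "drive_tool", "kwargs": {
  "rotation": [
    [0,0,0],
    [0,0,0],
    [0,0,0]
  ],
  "travel": [
    [0,-1,0],
    [0,-2,0],
    [0,-2,0]
  ],
  "fingers": [-0.9,-0.9,-0.9]
}}

```text
time_s: 7.25
ee_pos: [591.8, 45.0, 205.7]
tcp_rot: [-0.691, 0.15, -0.15, 0.691]
contact_force: [2.6, 0.2, -3.4]
grip_width: 23.2
```

Emit:
{"fn": "drive_tool", "kwargs": {
  "rotation": [
    [0,0,0],
    [0,0,0],
    [0,0,0]
  ],
  "travel": [
    [0,-1,0],
    [0,-2,0],
    [0,-2,0]
  ],
  "fingers": [-0.9,-0.9,-0.9]
}}

```text
time_s: 7.55
ee_pos: [591.8, 45.0, 207.2]
tcp_rot: [0.691, -0.15, 0.15, -0.691]
contact_force: [3.8, 1.7, -8.9]
grip_width: 23.5
```

Emit:
{"fn": "drive_tool", "kwargs": {
  "rotation": [
    [0,0,0],
    [0,0,0],
    [0,0,0]
  ],
  "travel": [
    [0,-1,0],
    [0,-2,0],
    [0,-2,0]
  ],
  "fingers": [-0.9,-0.9,-0.9]
}}

```text
time_s: 7.85
ee_pos: [591.8, 45.0, 209.1]
tcp_rot: [0.691, -0.15, 0.15, -0.691]
contact_force: [3.9, 1.5, -9.5]
grip_width: 23.1
```

First click at about TCP z 203, so the second should come near 215, the third near 227 and the fourth near 239.

Emit:
{"fn": "drive_tool", "kwargs": {
  "rotation": [
    [0,0,0],
    [0,0,0],
    [0,0,0]
  ],
  "travel": [
    [0,-1,0],
    [0,-2,0],
    [0,-2,0]
  ],
  "fingers": [-0.9,-0.9,-0.9]
}}

```text
time_s: 8.15
ee_pos: [591.7, 45.0, 210.8]
tcp_rot: [0.691, -0.15, 0.15, -0.691]
contact_force: [5.8, 1.7, -13.6]
grip_width: 23.1
```

Emit:
{"fn": "drive_tool", "kwargs": {
  "rotation": [
    [0,0,0],
    [0,0,0],
    [0,0,0]
  ],
  "travel": [
    [0,-1,0],
    [0,-2,0],
    [0,-2,0]
  ],
  "fingers": [-0.9,-0.9,-0.9]
}}

```text
time_s: 8.45
ee_pos: [591.7, 45.0, 213.1]
tcp_rot: [0.691, -0.15, 0.15, -0.691]
contact_force: [5.2, 1.5, -12.1]
grip_width: 23.2
```

Emit:
{"fn": "drive_tool", "kwargs": {
  "rotation": [
    [0,0,0],
    [0,0,0],
    [0,0,0]
  ],
  "travel": [
    [0,-1,0],
    [0,-2,0],
    [0,-2,0]
  ],
  "fingers": [-0.9,-0.9,-0.9]
}}

```text
time_s: 8.75
ee_pos: [591.8, 45.0, 216.0]
tcp_rot: [0.691, -0.15, 0.15, -0.691]
contact_force: [1.1, 1.0, -0.8]
grip_width: 23.1
```

Emit:
{"fn": "drive_tool", "kwargs": {
  "rotation": [
    [0,0,0],
    [0,0,0],
    [0,0,0]
  ],
  "travel": [
    [0,-1,0],
    [0,-2,0],
    [0,-2,0]
  ],
  "fingers": [-0.9,-0.9,-0.9]
}}

```text
time_s: 9.05
ee_pos: [591.8, 45.0, 217.8]
tcp_rot: [-0.691, 0.15, -0.15, 0.691]
contact_force: [2.9, 0.9, -5.4]
grip_width: 23.7
```

Emit:
{"fn": "drive_tool", "kwargs": {
  "rotation": [
    [0,0,0],
    [0,0,0],
    [0,0,0]
  ],
  "travel": [
    [0,-1,0],
    [0,-2,0],
    [0,-2,0]
  ],
  "fingers": [-0.9,-0.9,-0.9]
}}

```text
time_s: 9.35
ee_pos: [591.8, 45.0, 219.2]
tcp_rot: [0.691, -0.15, 0.15, -0.691]
contact_force: [4.8, 2.0, -9.6]
grip_width: 23.4
```

Emit:
{"fn": "drive_tool", "kwargs": {
  "rotation": [
    [0,0,0],
    [0,0,0],
    [0,0,0]
  ],
  "travel": [
    [0,-1,0],
    [0,-2,0],
    [0,-2,0]
  ],
  "fingers": [-0.9,-0.9,-0.9]
}}

```text
time_s: 9.65
ee_pos: [591.8, 45.0, 221.0]
tcp_rot: [0.691, -0.15, 0.15, -0.691]
contact_force: [4.5, 1.8, -11.7]
grip_width: 23.4
```

Emit:
{"fn": "drive_tool", "kwargs": {
  "rotation": [
    [0,0,0],
    [0,0,0],
    [0,0,0]
  ],
  "travel": [
    [0,-1,0],
    [0,-2,0],
    [0,-2,0]
  ],
  "fingers": [-0.9,-0.9,-0.9]
}}

```text
time_s: 9.95
ee_pos: [591.8, 45.0, 222.7]
tcp_rot: [0.691, -0.15, 0.15, -0.691]
contact_force: [5.9, 1.6, -13.8]
grip_width: 23.4
```

Emit:
{"fn": "drive_tool", "kwargs": {
  "rotation": [
    [0,0,0],
    [0,0,0],
    [0,0,0]
  ],
  "travel": [
    [0,-1,0],
    [0,-2,0],
    [0,-2,0]
  ],
  "fingers": [-0.9,-0.9,-0.9]
}}

```text
time_s: 10.25
ee_pos: [591.7, 45.0, 224.9]
tcp_rot: [0.691, -0.15, 0.15, -0.691]
contact_force: [4.5, 0.9, -12.2]
grip_width: 23.4
```

Emit:
{"fn": "drive_tool", "kwargs": {
  "rotation": [
    [0,0,0],
    [0,0,0],
    [0,0,0]
  ],
  "travel": [
    [0,-1,0],
    [0,-2,0],
    [0,-2,0]
  ],
  "fingers": [-0.9,-0.9,-0.9]
}}

```text
time_s: 10.55
ee_pos: [591.8, 45.0, 227.7]
tcp_rot: [0.691, -0.15, 0.15, -0.691]
contact_force: [1.1, 1.0, -3.3]
grip_width: 23.0
```

Emit:
{"fn": "drive_tool", "kwargs": {
  "rotation": [
    [0,0,0],
    [0,0,0],
    [0,0,0]
  ],
  "travel": [
    [0,-1,0],
    [0,-2,0],
    [0,-2,0]
  ],
  "fingers": [-0.9,-0.9,-0.9]
}}

```text
time_s: 10.85
ee_pos: [591.8, 45.0, 229.7]
tcp_rot: [-0.691, 0.15, -0.15, 0.691]
contact_force: [3.2, 1.5, -5.0]
grip_width: 22.9
```

Three clicks so far, at about 203, 215 and 227. Now the fourth.

Emit:
{"fn": "drive_tool", "kwargs": {
  "rotation": [
    [0,0,0],
    [0,0,0],
    [0,0,0]
  ],
  "travel": [
    [0,-1,0],
    [0,-2,0],
    [0,-2,0]
  ],
  "fingers": [-0.9,-0.9,-0.9]
}}

```text
time_s: 11.15
ee_pos: [591.8, 45.0, 231.3]
tcp_rot: [0.691, -0.15, 0.15, -0.691]
contact_force: [3.8, 1.3, -9.5]
grip_width: 23.0
```

Emit:
{"fn": "drive_tool", "kwargs": {
  "rotation": [
    [0,0,0],
    [0,0,0],
    [0,0,0]
  ],
  "travel": [
    [0,-1,0],
    [0,-2,0],
    [0,-2,0]
  ],
  "fingers": [-0.9,-0.9,-0.9]
}}

```text
time_s: 11.45
ee_pos: [591.8, 45.0, 233.1]
tcp_rot: [0.691, -0.15, 0.15, -0.691]
contact_force: [4.3, 0.4, -10.1]
grip_width: 23.7
```

Emit:
{"fn": "drive_tool", "kwargs": {
  "rotation": [
    [0,0,0],
    [0,0,0],
    [0,0,0]
  ],
  "travel": [
    [0,-1,0],
    [0,-2,0],
    [0,-2,0]
  ],
  "fingers": [-0.9,-0.9,-0.9]
}}

```text
time_s: 11.75
ee_pos: [591.7, 45.0, 234.7]
tcp_rot: [0.691, -0.15, 0.15, -0.691]
contact_force: [6.2, 2.2, -14.2]
grip_width: 23.5
```

Emit:
{"fn": "drive_tool", "kwargs": {
  "rotation": [
    [0,0,0],
    [0,0,0],
    [0,0,0]
  ],
  "travel": [
    [0,-1,0],
    [0,-1.5,0],
    [0,-1.5,0]
  ],
  "fingers": [-0.9,-0.9,-0.9]
}}

```text
time_s: 12.05
ee_pos: [591.7, 45.0, 236.3]
tcp_rot: [0.691, -0.15, 0.15, -0.691]
contact_force: [5.3, 2.2, -11.7]
grip_width: 23.5
```

Emit:
{"fn": "drive_tool", "kwargs": {
  "rotation": [
    [0,0,0],
    [0,0,0],
    [0,0,0]
  ],
  "travel": [
    [0,-1,0],
    [0,-1,0],
    [0,-1,0]
  ],
  "fingers": [-0.9,-0.9,-0.9]
}}

```text
time_s: 12.35
ee_pos: [591.7, 45.0, 237.7]
tcp_rot: [0.691, -0.15, 0.15, -0.691]
contact_force: [4.4, 1.2, -9.6]
grip_width: 23.3
```

Emit:
{"fn": "drive_tool", "kwargs": {
  "rotation": [
    [0,0,0],
    [0,0,0],
    [0,0,0]
  ],
  "travel": [
    [0,-1,0],
    [0,-1,0],
    [0,-1,0]
  ],
  "fingers": [-0.9,-0.9,-0.9]
}}

```text
time_s: 12.65
ee_pos: [591.8, 45.0, 240.3]
tcp_rot: [-0.691, 0.15, -0.15, 0.691]
contact_force: [-2.0, 1.6, 6.2]
grip_width: 23.2
```

Emit:
{"fn": "drive_tool", "kwargs": {
  "rotation": [
    [0,0,0],
    [0,0,0],
    [0,0,0]
  ],
  "travel": [
    [0,-1,0],
    [0,-1.5,0],
    [0,-1.5,0]
  ],
  "fingers": [-0.9,-0.9,-0.9]
}}

```text
time_s: 12.95
ee_pos: [591.9, 44.9, 241.2]
tcp_rot: [-0.691, 0.15, -0.15, 0.691]
contact_force: [-1.6, 1.1, 4.1]
grip_width: 23.4
```

Emit:
{"fn": "drive_tool", "kwargs": {
  "rotation": [
    [0,0,0],
    [0,0,0],
    [0,0,0]
  ],
  "travel": [
    [0,0.5,0],
    [0,1,0],
    [0,1,0]
  ],
  "fingers": [-0.9,-0.9,-0.9]
}}

```text
time_s: 13.25
ee_pos: [591.9, 45.0, 240.8]
tcp_rot: [-0.691, 0.15, -0.15, 0.691]
contact_force: [-3.4, 1.3, 9.9]
grip_width: 22.9
```

Emit:
{"fn": "drive_tool", "kwargs": {
  "rotation": [
    [0,0,0],
    [0,0,0],
    [0,0,0]
  ],
  "travel": [
    [0,0.5,0],
    [0,0.5,0],
    [0,0.5,0]
  ],
  "fingers": [-0.9,-0.9,-0.9]
}}

```text
time_s: 13.55
ee_pos: [591.9, 45.0, 240.6]
tcp_rot: [-0.691, 0.15, -0.15, 0.691]
contact_force: [-4.4, 1.0, 13.9]
grip_width: 23.8
```

Emit:
{"fn": "drive_tool", "kwargs": {
  "rotation": [
    [0,0,0],
    [0,0,0],
    [0,0,0]
  ],
  "travel": [
    [0,0.5,0],
    [0,0.5,0],
    [0,0.5,0]
  ],
  "fingers": [-0.9,-0.9,-0.9]
}}

```text
time_s: 13.85
ee_pos: [591.9, 45.0, 240.5]
tcp_rot: [-0.691, 0.15, -0.151, 0.691]
contact_force: [-6.6, 1.6, 15.9]
grip_width: 23.2
```

The fourth fall came at about 239–240, and the post now resists going down because it sits on the catch. I'm pressing at 16 N, so I'll raise it a little to unload and confirm the climb toward the next notch has started. The fifth click would come only near 251.

Emit:
{"fn": "drive_tool", "kwargs": {
  "rotation": [
    [0,0,0],
    [0,0,0],
    [0,0,0],
    [0,0,0]
  ],
  "travel": [
    [0,-0.7,0],
    [0,-1.5,0],
    [0,-1.5,0],
    [0,-1.5,0]
  ],
  "fingers": [-0.9,-0.9,-0.9,-0.9]
}}

```text
time_s: 14.25
ee_pos: [591.9, 45.0, 241.0]
tcp_rot: [-0.691, 0.15, -0.15, 0.691]
contact_force: [-2.8, 1.3, 7.9]
grip_width: 23.4
```

Emit:
{"fn": "drive_tool", "kwargs": {
  "rotation": [
    [0,0,0],
    [0,0,0],
    [0,0,0]
  ],
  "travel": [
    [0,-0.5,0],
    [0,-1,0],
    [0,-1,0]
  ],
  "fingers": [-0.9,-0.9,-0.9]
}}

```text
time_s: 14.55
ee_pos: [591.8, 45.0, 241.2]
tcp_rot: [0.691, -0.15, 0.15, -0.691]
contact_force: [-0.3, 1.5, 3.1]
grip_width: 23.4
```

Emit:
{"fn": "drive_tool", "kwargs": {
  "rotation": [
    [0,0,0],
    [0,0,0],
    [0,0,0]
  ],
  "travel": [
    [0,-0.5,0],
    [0,-0.5,0],
    [0,-0.5,0]
  ],
  "fingers": [-0.9,-0.9,-0.9]
}}

```text
time_s: 14.85
ee_pos: [591.8, 45.0, 241.3]
tcp_rot: [0.691, -0.15, 0.15, -0.691]
contact_force: [1.1, 1.0, -0.4]
grip_width: 23.3
```

Emit:
{"fn": "drive_tool", "kwargs": {
  "rotation": [
    [0,0,0],
    [0,0,0],
    [0,0,0],
    [0,0,0]
  ],
  "travel": [
    [0,-1,0],
    [0,-2,0],
    [0,-2,0],
    [0,-2,0]
  ],
  "fingers": [-0.9,-0.9,-0.9,-0.9]
}}

```text
time_s: 15.25
ee_pos: [591.8, 45.0, 242.9]
tcp_rot: [0.691, -0.15, 0.15, -0.691]
contact_force: [5.2, 1.3, -11.2]
grip_width: 23.3
```

Emit:
{"fn": "drive_tool", "kwargs": {
  "rotation": [
    [0,0,0],
    [0,0,0],
    [0,0,0]
  ],
  "travel": [
    [0,0.5,0],
    [0,1,0],
    [0,1,0]
  ],
  "fingers": [-0.9,-0.9,-0.9]
}}

```text
time_s: 15.55
ee_pos: [591.8, 45.0, 242.7]
tcp_rot: [-0.691, 0.15, -0.15, 0.691]
contact_force: [2.3, 2.3, -5.4]
grip_width: 23.5
```

Emit:
{"fn": "drive_tool", "kwargs": {
  "rotation": [
    [0,0,0],
    [0,0,0],
    [0,0,0]
  ],
  "travel": [
    [0,0.5,0],
    [0,0.5,0],
    [0,0.5,0]
  ],
  "fingers": [-0.9,-0.9,-0.9]
}}

```text
time_s: 15.85
ee_pos: [591.8, 45.0, 242.3]
tcp_rot: [-0.691, 0.15, -0.15, 0.691]
contact_force: [0.9, 0.7, -3.1]
grip_width: 23.6
```

Emit:
{"fn": "drive_tool", "kwargs": {
  "rotation": [
    [0,0,0],
    [0,0,0],
    [0,0,0]
  ],
  "travel": [
    [0,0.5,0],
    [0,0.5,0],
    [0,0.5,0]
  ],
  "fingers": [-0.9,-0.9,-0.9]
}}

```text
time_s: 16.15
ee_pos: [591.8, 45.0, 241.7]
tcp_rot: [-0.691, 0.15, -0.15, 0.691]
contact_force: [0.5, 1.2, -2.8]
grip_width: 23.1
```

Emit:
{"fn": "drive_tool", "kwargs": {
  "rotation": [
    [0,0,0],
    [0,0,0],
    [0,0,0]
  ],
  "travel": [
    [0,0.4,0],
    [0,0.4,0],
    [0,0.4,0]
  ],
  "fingers": [-0.9,-0.9,-0.9]
}}

```text
time_s: 16.45
ee_pos: [591.8, 45.0, 241.4]
tcp_rot: [-0.691, 0.15, -0.15, 0.691]
contact_force: [0.3, 1.7, -0.0]
grip_width: 23.4
```

Emit:
{"fn": "drive_tool", "kwargs": {
  "rotation": [
    [0,0,0],
    [0,0,0],
    [0,0,0]
  ],
  "travel": [
    [0,0.4,0],
    [0,0.4,0],
    [0,0.4,0]
  ],
  "fingers": [-0.9,-0.9,-0.9]
}}

```text
time_s: 16.75
ee_pos: [591.9, 45.0, 241.1]
tcp_rot: [-0.691, 0.15, -0.15, 0.691]
contact_force: [-0.8, 1.6, 4.3]
grip_width: 23.5
```

Raised off the catch, the bar moved freely with its weight on the tool. It's now seated at about 241.3 with a contact force of only a few newtons, so I'll open and retreat upward.

Emit:
{"fn": "drive_tool", "kwargs": {
  "rotation": [
    [0,0,0],
    [0,0,0],
    [0,0,0],
    [0,0,0],
    [0,0,0],
    [0,0,0],
    [0,0,0],
    [0,0,0]
  ],
  "travel": [
    [0,0,0],
    [0,0,0],
    [0,0,0],
    [0,0,0],
    [0,0,0],
    [0,0,0],
    [0,0,0],
    [0,0,0]
  ],
  "fingers": [-0.3,0,0.3,0.6,0.6,0.6,0.6,0.6]
}}

```text
time_s: 17.55
ee_pos: [591.8, 45.0, 240.8]
tcp_rot: [0.691, -0.15, 0.15, -0.691]
contact_force: [0.1, -0.2, 0.7]
grip_width: 68.0
```

Emit:
{"fn": "drive_tool", "kwargs": {
  "rotation": [
    [0,0,0],
    [0,0,0],
    [0,0,0],
    [0,0,0],
    [0,0,0],
    [0,0,0]
  ],
  "travel": [
    [0,-10,0],
    [0,-30,0],
    [0,-60,0],
    [0,-90,0],
    [0,-100,0],
    [0,-100,0]
  ],
  "fingers": [0.6,0.6,0.6,0.6,0.6,0.6]
}}

```text
time_s: 18.15
ee_pos: [592.6, 45.0, 342.8]
tcp_rot: [-0.691, 0.149, -0.151, 0.691]
contact_force: [-0.2, -0.3, -0.3]
grip_width: 68.6
```

Run:
```python
from h import *
o,r=st()
i,p,d=grab('wrist'); W=cloud(i,d).reshape(-1,3)
b=W[(W[:,2]>230)&(W[:,2]<300)&(np.hypot(W[:,0]-591,W[:,1]-45)<110)]
h=b[:,2]; print(len(b),'bar top',np.median(h), 'rise vs before',np.median(h)-207.3)
i,p,d=grab('side'); cv2.imwrite('pics/side1.png',cv2.resize(p[120:320,200:440,::-1],None,fx=3,fy=3))
W=cloud(i,d).reshape(-1,3); Q=W[(np.hypot(W[:,0]-591,W[:,1]-45)<105)]
b=Q[(Q[:,2]>255)&(Q[:,2]<275)]; print(len(b),np.median(b[:,2]) if len(b) else 0)
L=Q[(Q[:,2]>30)]; W2=W[np.hypot(W[:,0]-540,W[:,1]-69)<120]
s=(W2-O)@SX; y=(W2-O)@SY; m=(s<-60)&(W2[:,2]>30)&(W2[:,2]<140)&(abs(y)<30); print('lever',m.sum(),np.polyfit(s[m],W2[m][:,2],1),s[m].min(),np.percentile(y[m],[2,50,98]))
to(O+[0,3,0]-115*SX+[0,0,300])
```

```text
t 18.15 tcp [592.6  45.  342.8] F [-0.2 -0.3 -0.3] w 68.6
13286 bar top 266.35303636491994 rise vs before 59.05303636491993
269 266.93860951455815
lever 148 [-0.72059589 30.82944423] -125.70678201449697 [-16.68638962  -4.97781268  10.13525537]
t 18.25 tcp [591.3  44.9 339.9] F [ 0.9 -0.2 -0.5] w 68.5
travel [-115.    40.     0.4] rot [ 0.001 -0.    -0.001] q [ 0.07  0.22  1.57 -0.    1.35  0.5 ]
```

The bar rose 59.05 mm by the wrist camera (0.4 mm less by the side camera, within error), which matches the fourth notch. The lever is still at its starting slope. Next I'll shut the fingers, move over the lever and come down.

Emit:
{"fn": "drive_tool", "kwargs": {
  "rotation": [
    [0,0,0],
    [0,0,0],
    [0,0,0],
    [0,0,0],
    [0,0,0],
    [0,0,0],
    [0,0,0],
    [0,0,0],
    [0,0,0],
    [0,0,0]
  ],
  "travel": [
    [-40,0,0],
    [-80,0,0],
    [-112,0,0],
    [-112,30,0],
    [-112,70,0],
    [-112,110,0],
    [-112,150,0],
    [-112,180,0],
    [-112,190,0],
    [-112,190,0]
  ],
  "fingers": [-1,-1,-1,-1,-1,-1,-1,-1,-1,-1]
}}

```text
time_s: 19.25
ee_pos: [488.3, 91.1, 148.9]
tcp_rot: [0.692, -0.152, 0.149, -0.69]
contact_force: [0.1, -0.4, 0.6]
grip_width: 0.1
```

Run:
```python
from h import *
o,r=st(); P=np.array(o['ee_pos'])-[591.3,45,0]; print('stand',P@SX,P@SY)
i,p,d=grab('side'); cv2.imwrite('pics/side2.png',cv2.resize(p[120:300,220:420,::-1],None,fx=4,fy=4,interpolation=cv2.INTER_CUBIC)[:600])
```

```text
t 19.25 tcp [488.3  91.1 148.9] F [ 0.1 -0.4  0.6] w 0.1
stand -112.83962534218784 -0.7193963336553253
```

View pics/side2.png

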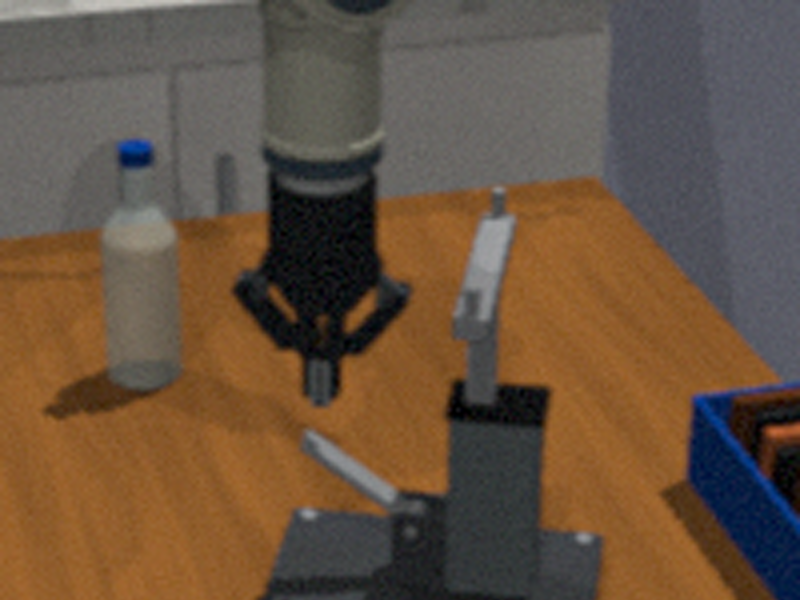

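The side view shows the shut fingertips at (320,400) just above the lever's end at (310,440). The bar is raised and the bottle is clear at (140,300). I'll shift 4 mm toward the hinge and press in steps, watching the force.

Emit:
{"fn": "drive_tool", "kwargs": {
  "rotation": [
    [0,0,0],
    [0,0,0],
    [0,0,0],
    [0,0,0],
    [0,0,0],
    [0,0,0]
  ],
  "travel": [
    [4,10,0],
    [4,20,0],
    [4,26,0],
    [4,32,0],
    [4,38,0],
    [4,44,0]
  ],
  "fingers": [-1,-1,-1,-1,-1,-1]
}}

```text
time_s: 19.9
ee_pos: [493.9, 89.9, 106.7]
tcp_rot: [-0.691, 0.15, -0.15, 0.691]
contact_force: [0.0, -0.2, 5.0]
grip_width: 0.3
```

Emit:
{"fn": "drive_tool", "kwargs": {
  "rotation": [
    [0,0,0],
    [0,0,0],
    [0,0,0],
    [0,0,0]
  ],
  "travel": [
    [0,4,0],
    [0,8,0],
    [0,12,0],
    [0,15,0]
  ],
  "fingers": [-1,-1,-1,-1]
}}

```text
time_s: 20.3
ee_pos: [493.4, 89.8, 91.5]
tcp_rot: [-0.691, 0.15, -0.15, 0.691]
contact_force: [0.0, 0.1, 3.7]
grip_width: -0.1
```

Emit:
{"fn": "drive_tool", "kwargs": {
  "rotation": [
    [0,0,0],
    [0,0,0],
    [0,0,0]
  ],
  "travel": [
    [0,4,0],
    [0,8,0],
    [0,10,0]
  ],
  "fingers": [-1,-1,-1]
}}

```text
time_s: 20.6
ee_pos: [493.3, 89.8, 81.3]
tcp_rot: [0.691, -0.15, 0.15, -0.691]
contact_force: [-1.2, 1.2, 3.6]
grip_width: 0.6
```

Pressing takes a steady 4–5 N. I'll slow down near z 64.

Emit:
{"fn": "drive_tool", "kwargs": {
  "rotation": [
    [0,0,0],
    [0,0,0],
    [0,0,0],
    [0,0,0]
  ],
  "travel": [
    [0,3,0],
    [0,6,0],
    [0,9,0],
    [0,11,0]
  ],
  "fingers": [-1,-1,-1,-1]
}}

```text
time_s: 21.0
ee_pos: [493.3, 89.8, 70.4]
tcp_rot: [0.691, -0.15, 0.15, -0.691]
contact_force: [-2.1, 0.6, 4.1]
grip_width: -0.1
```

Emit:
{"fn": "drive_tool", "kwargs": {
  "rotation": [
    [0,0,0],
    [0,0,0],
    [0,0,0]
  ],
  "travel": [
    [0,1,0],
    [0,2,0],
    [0,2,0]
  ],
  "fingers": [-1,-1,-1]
}}

```text
time_s: 21.3
ee_pos: [493.5, 89.7, 68.6]
tcp_rot: [0.691, -0.15, 0.15, -0.691]
contact_force: [-0.8, -0.3, 1.1]
grip_width: -0.2
```

Emit:
{"fn": "drive_tool", "kwargs": {
  "rotation": [
    [0,0,0],
    [0,0,0],
    [0,0,0]
  ],
  "travel": [
    [0,1,0],
    [0,1,0],
    [0,1,0]
  ],
  "fingers": [-1,-1,-1]
}}

```text
time_s: 21.6
ee_pos: [493.7, 89.7, 67.8]
tcp_rot: [0.691, -0.15, 0.15, -0.691]
contact_force: [-0.5, 0.3, 1.2]
grip_width: -0.1
```

Emit:
{"fn": "drive_tool", "kwargs": {
  "rotation": [
    [0,0,0],
    [0,0,0],
    [0,0,0]
  ],
  "travel": [
    [0,1,0],
    [0,1,0],
    [0,1,0]
  ],
  "fingers": [-1,-1,-1]
}}

```text
time_s: 21.9
ee_pos: [493.6, 89.8, 66.8]
tcp_rot: [0.691, -0.15, 0.15, -0.691]
contact_force: [-1.3, 0.3, 2.2]
grip_width: 0.4
```

Emit:
{"fn": "drive_tool", "kwargs": {
  "rotation": [
    [0,0,0],
    [0,0,0],
    [0,0,0]
  ],
  "travel": [
    [0,1,0],
    [0,1,0],
    [0,1,0]
  ],
  "fingers": [-1,-1,-1]
}}

```text
time_s: 22.2
ee_pos: [493.5, 89.8, 65.7]
tcp_rot: [0.691, -0.15, 0.15, -0.691]
contact_force: [-1.1, 0.9, 2.0]
grip_width: 0.4
```

Emit:
{"fn": "drive_tool", "kwargs": {
  "rotation": [
    [0,0,0],
    [0,0,0],
    [0,0,0]
  ],
  "travel": [
    [0,1,0],
    [0,1,0],
    [0,1,0]
  ],
  "fingers": [-1,-1,-1]
}}

```text
time_s: 22.5
ee_pos: [493.7, 89.7, 64.7]
tcp_rot: [0.691, -0.15, 0.15, -0.691]
contact_force: [0.3, 0.3, 0.3]
grip_width: 0.2
```

Emit:
{"fn": "drive_tool", "kwargs": {
  "rotation": [
    [0,0,0],
    [0,0,0],
    [0,0,0]
  ],
  "travel": [
    [0,0.7,0],
    [0,0.7,0],
    [0,0.7,0]
  ],
  "fingers": [-1,-1,-1]
}}

```text
time_s: 22.8
ee_pos: [493.7, 89.8, 64.1]
tcp_rot: [-0.691, 0.15, -0.15, 0.691]
contact_force: [-0.2, -0.7, 2.6]
grip_width: -0.3
```

Emit:
{"fn": "drive_tool", "kwargs": {
  "rotation": [
    [0,0,0],
    [0,0,0],
    [0,0,0]
  ],
  "travel": [
    [0,0.7,0],
    [0,0.7,0],
    [0,0.7,0]
  ],
  "fingers": [-1,-1,-1]
}}

```text
time_s: 23.1
ee_pos: [493.8, 89.8, 63.9]
tcp_rot: [-0.691, 0.15, -0.15, 0.691]
contact_force: [-3.6, -0.9, 9.1]
grip_width: 0.1
```

Emit:
{"fn": "drive_tool", "kwargs": {
  "rotation": [
    [0,0,0],
    [0,0,0],
    [0,0,0]
  ],
  "travel": [
    [0,0.7,0],
    [0,0.7,0],
    [0,0.7,0]
  ],
  "fingers": [-1,-1,-1]
}}

```text
time_s: 23.4
ee_pos: [493.8, 89.8, 63.7]
tcp_rot: [-0.691, 0.15, -0.15, 0.691]
contact_force: [-5.0, -1.1, 18.0]
grip_width: 0.1
```

The lever is at its stop: z stays at 63.8 and the force is rising. I'll back off straight up.

Emit:
{"fn": "drive_tool", "kwargs": {
  "rotation": [
    [0,0,0],
    [0,0,0],
    [0,0,0],
    [0,0,0],
    [0,0,0],
    [0,0,0],
    [0,0,0],
    [0,0,0]
  ],
  "travel": [
    [0,-3,0],
    [0,-20,0],
    [0,-50,0],
    [-20,-90,0],
    [-50,-130,0],
    [-80,-170,0],
    [-90,-180,0],
    [-90,-180,0]
  ],
  "fingers": [-1,-1,-1,-1,-1,-1,-1,-1]
}}

```text
time_s: 24.2
ee_pos: [411.9, 127.8, 244.2]
tcp_rot: [-0.69, 0.148, -0.151, 0.692]
contact_force: [0.8, 0.4, -1.0]
grip_width: -0.3
```

Run:
```python
from h import *
o,r=st()
i,p,d=grab('side'); cv2.imwrite('pics/side3.png',cv2.resize(p[120:300,220:420,::-1],None,fx=4,fy=4,interpolation=cv2.INTER_CUBIC)[:600])
def ana(i,d,n):
    W=cloud(i,d).reshape(-1,3); q=W-[591.3,45,0]; s=q@SX; y=q@SY
    m=(s<-70)&(s>-160)&(W[:,2]>40)&(W[:,2]<110)&(abs(y)<12)
    print(n,'lever',m.sum(), np.polyfit(s[m],W[m][:,2],1) if m.sum()>9 else '',np.median(W[m][:,2]),s[m].min())
    b=(abs(s)<14)&(abs(y)<75)&(W[:,2]>235)&(W[:,2]<285); print('bar top',b.sum(),np.median(W[b][:,2]))
ana(i,d,'side'); i,p,d=grab('scene'); ana(i,d,'scene')
```

```text
t 24.2 tcp [411.9 127.8 244.2] F [ 0.8  0.4 -1. ] w -0.3
side lever 93 [1.28420883e-02 6.33004417e+01] 62.72795868426829 -142.66883962110649
bar top 205 267.40398212215166
scene lever 241 [-6.74684859e-04  6.40706061e+01] 64.45000902119182 -148.61852270453335
bar top 863 267.6113069458237
```

View pics/side3.png

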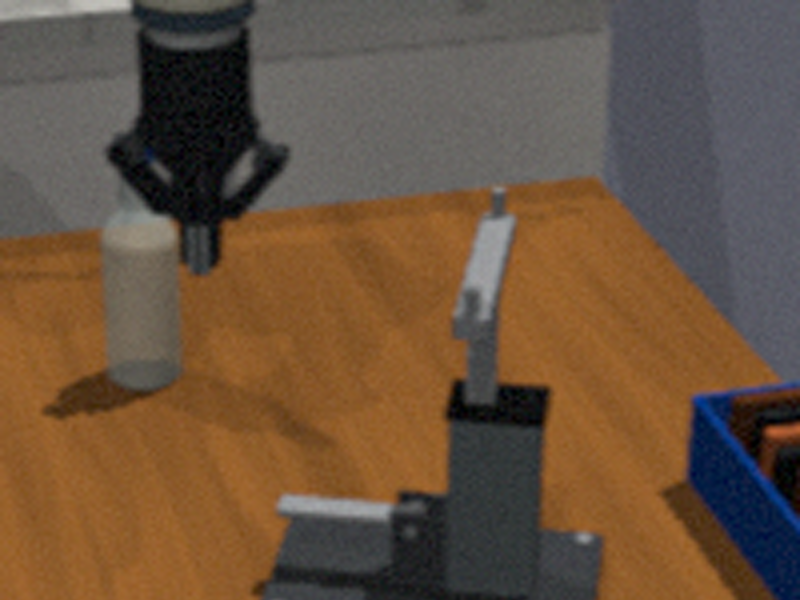

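The lever is level: its fitted slope is about 0, and its end is at (285,505) in the crop. The bar holds about 59 mm up, the bottle hasn't moved, and the gripper is clear. Handing in.

```bash
python3 -c "
from plant import arm
print(arm.finish_job())"
```

```text
the job is handed in; nothing more can be done
None
```

The T-bar is on its fourth click, resting on its catch and released, and the lock lever is fully down. The job was handed in at about 24 s of the 72 s limit.

- **Clicks:** I counted four force drops, at about 22, 34, 46 and 58 mm of lift. The fifth would have come near 70 mm. After release, the cameras put the bar 58 to 59 mm above its starting height, with no change after the lever was pressed.
- **Setting down:** My first attempt to lower the bar onto its catch pressed it with about 16 N, because the arm was already slightly below the catch height. I lifted it by about 2 mm, well short of the fifth click. I then lowered it again and let go with about 4 N of downward push. It did not drop.
- **Lever:** It moved down at 4 to 5 N. I stopped when the force rose against its stop, peaking at 18 N. Both cameras then showed it level, with its top 63 to 64 mm above the table.
- **Other items:** The bottle looks unmoved in the side view. I did not re-measure the gift box and buckle; no move went near them.

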